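# Lower the drop bar of the lock-shop demonstration stand

### The job

On the demonstration stand, press the yellow thumb pad of the ratchet pawl all the way down, so that its nose stands free of the teeth (it stays where it is left); only then push the red security bar down past the teeth until it lies fully home in its dark keeper. Work with the fingertips only: do not push hard on the bar while the pawl still locks it, do not raise the bar, and leave the padlock, the door knob and the mug standing where they are. Finish with the hand clear of everything.

Things in the scene. Friction and masses are not known exactly. Their poses are not given: they have to be found in the camera images.
- stand: White board, 420 x 130 x 18 mm, screwed to the counter, which carries the mechanism. Origin: centre of the board's underside. Its x axis runs along the board from the yellow pad (at x = -165 mm) past the bar's pivot (x = -50 mm, 85 mm above the counter) to the keeper (x = +140 mm); z is up. All of the mechanism lies on y = 0. The bearing cheeks of the pawl (x = -118 to -92 mm, 46 mm wide) reach up to 143 mm.
- pawl (a joint): Angle of the ratchet pawl in rad, a rocking lever on a pin 55 mm behind the bar's pivot (133 mm above the counter). 0: nose down between the teeth, the bar cannot go down. 0.35: pad fully down against its stop, nose up, bar free. A stiff pin holds it wherever it is left, so it stays free without being held; pressing the pad takes about 3 N.
- pawl_pad (a point): Centre of the top face of the yellow thumb pad of the pawl (40 mm along the stand's x by 36 mm across), about 156 mm above the counter at first. Pressed straight down, it sinks about 22 mm until the stop; nothing is under or above it.
- bar (a joint): Angle of the red bar above level, in rad. It starts at about 0.9 and is 0 when the bar lies fully home in the keeper, against its stop. A stiff hinge holds it wherever it is left (pushing down takes about 3 to 6 N at the push point once the pawl is free); with the pawl engaged it gives less than 0.12 rad and then is blocked by the teeth.
- bar_push (a point): Point on the middle of the bar's upper face, 120 mm from the pivot along the bar and a good place to push. The bar is 22 mm wide and 24 mm thick and its end lies 230 mm from the pivot. The point moves with the bar on an arc, down and away from the pivot, so the fingers should follow it rather than wedge straight down on the steep bar; when the bar is home it is at x = +70 mm on the stand, 97 mm above the counter.
- keeper (a point): Middle of the top of the dark steel keeper, 103 mm above the counter: two cheeks, 33 mm apart inside and 32 mm long along the stand's x, between which the red bar ends. Keep the fingers out of it: push on the bar between pivot and keeper.
- padlock_mid (a point): Centre of a loose brass padlock with steel shackle, 52 x 24 x 80 mm, standing on the counter beside the stand. Leave it alone.
- doorknob_mid (a point): Centre of a loose steel door knob, 60 mm across, 64 mm high, standing on the counter. Leave it alone.
- mug_mid (a point): Centre of a loose blue mug, 76 mm across, 85 mm high, with one handle. Leave it alone.

How it is judged:
By the outcome, as a careful person would: the job done as asked, in the order asked, and still so for the second after the job is handed in, with the robot touching nothing.
It also fails if it takes over 40 s, if anything falls off the work surface, if the arm or the gripper's body presses on something with over 40 N, if the wrist force passes 120 N, or if a joint passes its speed limit or range.

### The arm

A 6-joint arm with a two-finger parallel gripper is mounted at the origin on the work surface. World frame = base frame: x ahead of the robot, y to its left, z up, the work surface at z = 0. Lengths are in mm, angles in rad, forces in N, time in s.
With the tool pointing down it reaches from about 400 to 925 mm from the base axis. Payload 12.5 kg.
Tool frame: the origin (TCP) lies at the centre of the arm's flange, where the gripper is bolted on; the fingertips stand 190 mm ahead of it and the grasp point (between the pads) lies 171 mm ahead of it; z points along the fingers, y is the direction in which the jaws open and shut (so a half turn about z gives the same grasp; the last joint's range is limited). The gripper opens to 95 mm and grips with 3 to 60 N. Pads are 20 mm wide; open, the fingers measure 119 mm over their backs; the gripper's body (75 mm by 180 mm) begins 59 mm behind the grasp point.
Start: joints at [-1.332, 0.491, 1.559, -0, 1.092, -0.106], TCP at [211.274, -588.207, 404.761] pointing down, gripper open.
Joint ranges: [-3.1, 3.1], [-0.84, 2.19], [0.05, 2.79], [-1.13, 4.28], [0.06, 2.93], [-2.69, 2.69]. Speed limits (rad/s): [2.22, 2.22, 2.79, 3.14, 3.14, 3.14].

### API

Orientations are given as [roll, pitch, yaw] about the fixed x, y, z axes, in that order (R = Rz(yaw) Ry(pitch) Rx(roll)).
In Python, from cell import env gives the robot as it stands.
- The arm moves only by the shell command python3 -m pendant 'ROWS'. ROWS is JSON, a list of rows, each an object of numbers: "x", "y", "z": the shift along the tool's x, y, z in units of 150 mm (1.0 is 150 mm); "rx", "ry", "rz": the turn, a rotation vector about the tool's x, y, z in units of 45 degrees (1.0 is 45 degrees); "jaw": the opening, from 0 (shut) to 1 (fully open). In form: [{"x": .., "y": .., "z": .., "rx": .., "ry": .., "rz": .., "jaw": ..}, ...]. A call has 1 to 10 rows; each row is the pose to reach, as a shift and turn from the pose commanded when the call began, along the tool's axes at that moment; what a row does not reach only later rows make up. A row lasts 1/8 s, in which the tool goes at most 62.5 mm and 10.7 degrees, less where a joint would pass 70% of its speed; a pose out of reach is approached as far as the arm can. A call with a number of a shift or a turn outside -1 to 1 is refused whole. A call with a gripper value outside its range is refused whole. The fingers move at their own pace and stop on an object; the grip force is fixed at half the most. Time passes only in rows, so rows that repeat a pose let the fingers close. It gives the time, the measured TCP pose, the force and the opening at its end, in the units of the state.
- env.state(): the state, without advancing time (a new reading comes with each control period).
- env.read_camera(name): name is "scene" or "side" or "wrist"; returns a dict with "img" (420x560x3 uint8, red, green, blue), "fx", "fy", "cx", "cy" (pixels), "D" ([k1, k2, p1, p2, k3] as OpenCV has them; the pictures are not rectified), "rvec" (rotation vector, rad) and "tvec" (3), from world to camera coordinates, as OpenCV has them. Camera axes: x right, y down, z forward; pixel columns grow to the right and rows downward; lengths in mm; the calibration is good to about 2 mm. A picture is of the moment at which its call begins. There is no depth.
- env.job_done(): hands the job in, once; it reports no verdict.
The state is a dict: "t": time; "joints": joint angles; "qvel": joint speeds; "tau": joint torques, N m; "eef_pos": TCP position; "tcp_rot": TCP orientation; "ft_force": force on the tool from outside, world axes, zero at the start; "moment": the same for the moment, N m; "opening": opening from 0.0 (shut) to 1.0 (fully open).
Only numpy, scipy, OpenCV 4.12 (cv2) and the standard library are available. Lean on these libraries where they do the work, as an engineer would, in place of code of your own. Each camera call takes 0.05 s, during which the arm holds its last target.

## Working session

There is one attempt and no reset: what is moved stays moved. The work goes in short steps, Python scripts to look and compute and a shell command to move; the robot and the scene stay as the last step left them, time stands still between calls to the robot, and variables do not carry over. Pictures are saved under pics/ and viewed, and the job is handed in when it is done.

```bash
ls; mkdir -p pics
cat > h.py <<'E'
import numpy as np, cv2
from cell import env
def cam(n):
    c=env.read_camera(n); K=np.array([[c['fx'],0,c['cx']],[0,c['fy'],c['cy']],[0,0,1.]])
    return c,K,np.array(c['D'],float),np.array(c['rvec'],float),np.array(c['tvec'],float)
def ray(c,uv):
    _,K,D,r,t=c
    p=cv2.undistortPoints(np.array([[uv]],float),K,D)[0,0]
    R=cv2.Rodrigues(r)[0]; d=R.T@np.array([p[0],p[1],1]); o=-R.T@t.ravel()
    return o,d/np.linalg.norm(d)
def onz(c,uv,z):
    o,d=ray(c,uv); return o+d*(z-o[2])/d[2]
def tri(*cu):
    A=np.zeros((3,3));b=np.zeros(3); rs=[ray(c,uv) for c,uv in cu]
    for o,d in rs:
        P=np.eye(3)-np.outer(d,d);A+=P;b+=P@o
    X=np.linalg.solve(A,b); return X,[np.linalg.norm((np.eye(3)-np.outer(d,d))@(X-o)) for o,d in rs]
def proj(c,P):
    return cv2.projectPoints(np.atleast_2d(np.array(P,float)),c[3],c[4],c[1],c[2])[0][:,0]
def save(c,name): cv2.imwrite('pics/'+name,c[0]['img'][:,:,::-1])
E
python3 - <<'E'
from h import *
print(env.state())
for n in ['scene','side','wrist']:
    c=cam(n); save(c,n+'0.png'); R=cv2.Rodrigues(c[3])[0]; print(n,-R.T@c[4].ravel(),R[2])
E
```

```text
pics
{'t': 0.0, 'joints': array([-1.33160405e+00,  4.91533834e-01,  1.55944841e+00, -1.17029270e-05,
        1.09167042e+00, -1.05617282e-01]), 'qvel': array([ 6.07235521e-04,  6.03106545e-04, -3.00922576e-04, -8.72511714e-05,
        3.23007444e-04, -1.51442288e-03]), 'tau': array([-3.15790828e-06, -6.12661815e+01, -2.58182484e+01,  6.91680377e-02,
        4.82427387e-02, -1.11504060e-04]), 'eef_pos': array([ 211.26282183, -588.17380353,  404.17797571]), 'tcp_rot': array([-3.14053746e+00, -1.01425772e-04,  3.44814903e-01]), 'ft_force': array([ 1.11207618,  0.39702793, -0.58061365]), 'moment': array([ 0.00173633,  0.0123856 , -0.05210776]), 'opening': 1.0012107382219664}
scene [1051.8581832   533.72584917  614.78059713] [-0.54198248 -0.60335678 -0.58499195]
side [ 34.89418226 563.9804072  736.37679845] [ 0.56635219 -0.53383843 -0.62790264]
wrist [ 283.36543608 -561.78666313  384.93130409] [-0.25333929 -0.08962878 -0.96321643]
```

View pics/scene0.png

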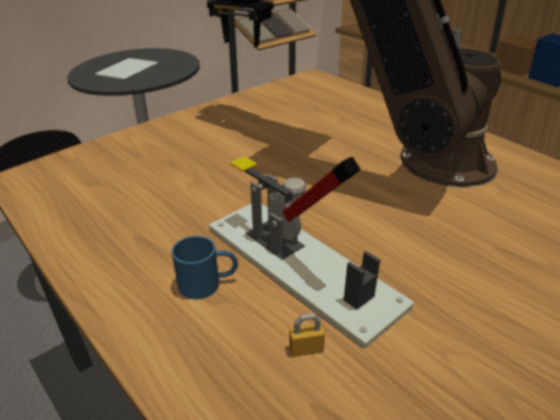

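View pics/side0.png

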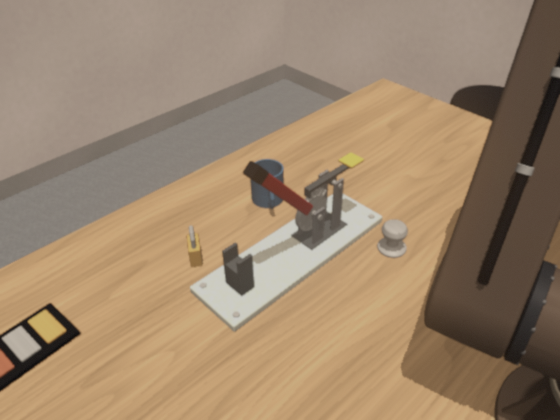

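View pics/wrist0.png

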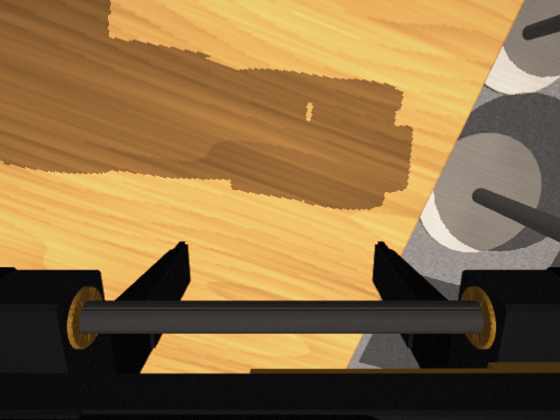

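The scene view shows the pad at about (243,164), the red bar from (285,213) to (345,170), the keeper at (362,280), the mug at (198,267) and the padlock at (306,337). In the side view the pad is at (351,160), the keeper at (239,268) and the knob at (394,236). Next I'll measure the board, pad and bar.

```bash
cat > meas.py <<'E'
from h import *
def masks(img):
    h=cv2.cvtColor(img,cv2.COLOR_RGB2HSV)
    y=cv2.inRange(h,(25,180,120),(35,255,255))
    r=cv2.inRange(h,(0,170,40),(6,255,255))|cv2.inRange(h,(174,170,40),(180,255,255))
    w=cv2.inRange(h,(30,0,120),(100,60,255))
    return y,r,w
def big(m):
    n,l,s,c=cv2.connectedComponentsWithStats(m)
    i=1+np.argmax(s[1:,4]); return (l==i).astype(np.uint8),s[i],c[i]
E
python3 - <<'E'
from meas import *
S=cam('scene');T=cam('side')
for n,c in (('scene',S),('side',T)):
    for k,m in zip('yrw',masks(c[0]['img'])):
        if m.any():
            b,s,ce=big(m); cn=max(cv2.findContours(b,0,2)[0],key=cv2.contourArea)
            print(n,k,s,ce.round(1), cv2.boxPoints(cv2.minAreaRect(cn)).round(1).tolist())
            if k=='w':
                hull=cv2.convexHull(cn); ap=cv2.approxPolyDP(hull,6,True)[:,0]; print('hull',ap.tolist())
                for p in ap: print(p,onz(c,p,18).round(0))
E
```

```text
scene y [232 157  24  13 188] [243.4 162.8] [[231.1999969482422, 161.10000610351562], [251.10000610351562, 153.1999969482422], [255.60000610351562, 164.39999389648438], [235.6999969482422, 172.3000030517578]]
scene r [283 172  57  49 829] [311.5 195.7] [[280.1000061035156, 209.39999389648438], [331.3999938964844, 170.89999389648438], [340.3999938964844, 182.89999389648438], [289.1000061035156, 221.39999389648438]]
scene w [ 211  205  201  137 6290] [321.4 279.7] [[202.6999969482422, 236.89999389648438], [234.8000030517578, 187.1999969482422], [411.79998779296875, 301.79998779296875], [379.70001220703125, 351.3999938964844]]
hull [[211, 224], [251, 205], [411, 303], [364, 341]]
[211 224] [ 629. -164.   18.]
[251 205] [ 524. -163.   18.]
[411 303] [507. 248.  18.]
[364 341] [629. 248.  18.]
side w [254 247  61  45 633] [281.9 266.9] [[249.39999389648438, 271.3999938964844], [296.29998779296875, 236.6999969482422], [315.79998779296875, 263.1000061035156], [268.8999938964844, 297.79998779296875]]
hull [[314, 261], [278, 291], [254, 277], [254, 268], [293, 248]]
[314 261] [512.  36.  18.]
[278 291] [505. 139.  18.]
[254 277] [562. 148.  18.]
[254 268] [580. 133.  18.]
[293 248] [567.  40.  18.]
```

Run:
```python
from h import *
for n,(x0,y0,x1,y1) in (('scene',(200,140,420,350)),('side',(180,130,400,330))):
    c=cam(n); im=c[0]['img'][y0:y1,x0:x1,::-1]; cv2.imwrite('pics/%s_z.png'%n,cv2.resize(im,None,fx=2.8,fy=2.8,interpolation=cv2.INTER_CUBIC))
```

```text
(no output)
```

View pics/scene_z.png

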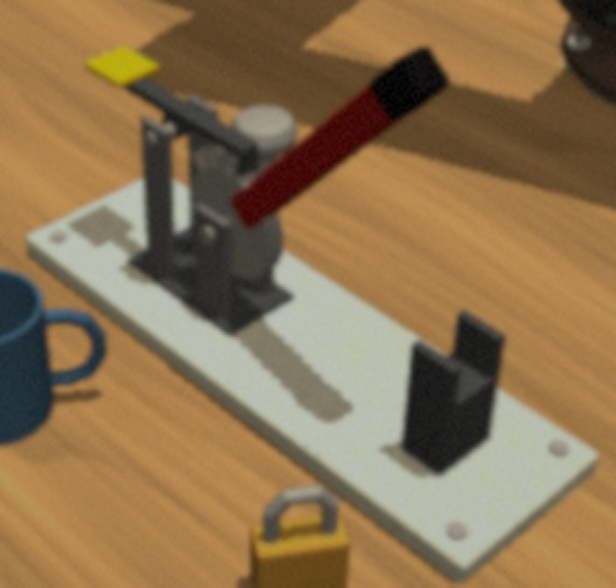

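View pics/side_z.png

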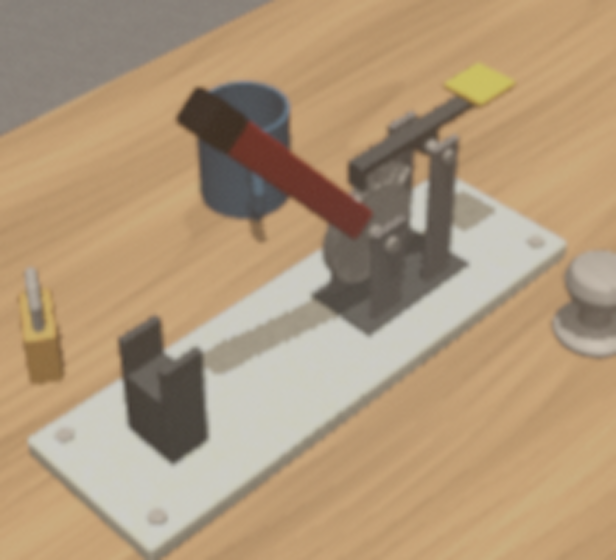

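Run:
```python
from meas import *
S=cam('scene');T=cam('side')
zs=lambda p:(200+p[0]/2.8-.3,140+p[1]/2.8-.3); zt=lambda p:(180+p[0]/2.8-.3,130+p[1]/2.8-.3)
for p in [(28,238),(462,568),(597,455)]: print('S corner',onz(S,zs(p),18).round(1))
for p in [(33,443),(155,549),(565,243)]: print('T corner',onz(T,zt(p),18).round(1))
for p in [(57,237),(457,530),(559,447)]: print('S screw',onz(S,zs(p),19).round(1))
for p in [(65,435),(157,517),(536,241)]: print('T screw',onz(T,zt(p),19).round(1))
print('pad',tri((S,zs((123,66))),(T,zt((480,85)))))
h=cv2.cvtColor(T[0]['img'],cv2.COLOR_RGB2HSV)
b,s,ce=big(cv2.inRange(h[:,330:370],(22,130,120),(38,255,255))); print('T pad',s,ce+[330,0])
# bar tip top edge corners, red/black boundary
print('bar end top near-left', tri((S,zs((430,48))),(T,zt((197,88)))))
print('padcorners S',[onz(S,zs(p),156).round(0).tolist() for p in [(86,65),(122,47),(160,67),(125,85)]])
print('padcorners T',[onz(T,zt(p),156).round(0).tolist() for p in [(444,84),(479,64),(515,83),(481,105)]])
```

```text
S corner [ 632.2 -164.    18. ]
S corner [630.1 250.4  18. ]
S corner [502.9 249.1  18. ]
T corner [622. 250.  18.]
T corner [498.6 246.8  18. ]
T corner [ 503.3 -165.6   18. ]
S screw [ 616.3 -149.6   19. ]
S screw [611.8 230.6  19. ]
S screw [515.5 229.5  19. ]
T screw [612.1 230.8  19. ]
T screw [516.3 230.5  19. ]
T screw [ 519.7 -150.5   19. ]
pad (array([ 566.54893242, -123.99563533,  153.8617135 ]), [np.float64(0.157229702621155), np.float64(0.15722970262122585)])
T pad [  9 160  24   7  47] [350.44680851 162.78723404]
bar end top near-left (array([564.82295435, 138.96890498, 275.8665322 ]), [np.float64(0.9714579620220817), np.float64(0.9714579620220894)])
padcorners S [[587.0, -139.0, 156.0], [553.0, -143.0, 156.0], [551.0, -103.0, 156.0], [583.0, -100.0, 156.0]]
padcorners T [[583.0, -104.0, 156.0], [583.0, -142.0, 156.0], [549.0, -141.0, 156.0], [548.0, -103.0, 156.0]]
```

Screws from both views give a stand centre of about (566, 40) with the stand's x axis along world +y (yaw about 90.6°). The predicted pad position is (567.7, -124.7), against a measured (566.5, -124.0, 154), so they agree. The bar angle comes out near 0.88. I'll use closed fingers and turn the tool so its x runs along the stand's x.

```bash
cat > rem.py <<'E'
# remaining shift to fingertip target given in stand coords (u,v=0,z)
import sys
from h import *
from scipy.spatial.transform import Rotation as Ro
C=np.array([566.,40.3]);a=np.pi/2+.0105;U=np.array([np.cos(a),np.sin(a)])
def tcp(u,z): p=C+u*U; return np.array([p[0],p[1],z+190])
def rem(u,z):
    s=env.state(); R=Ro.from_euler('xyz',s['tcp_rot']); d=tcp(u,z)-s['eef_pos']
    Rt=Ro.from_euler('xyz',[np.pi,0,a])
    rv=(R.inv()*Rt).as_rotvec()
    print('t',round(s['t'],2),'tip u,z',((s['eef_pos'][:2]-C)@U).round(1),(s['eef_pos'][2]-190).round(1),'F',s['ft_force'].round(1),'units',(R.inv().apply(d)/150).round(3),'rot',(rv/np.pi*4).round(3))
if __name__=='__main__': rem(float(sys.argv[1]),float(sys.argv[2]))
E
python3 -m pendant '[{"rz":-0.2,"jaw":0},{"rz":-0.4,"jaw":0},{"rz":-0.6,"jaw":0},{"rz":-0.8,"jaw":0},{"rz":-1,"jaw":0},{"rz":-1,"jaw":0}]'
python3 rem.py -172 190
```

```text
t 0.45 tip u,z -624.7 214.7 F [ 0.1 -0.1 -0.3] units [ 3.266 -2.061  0.165] rot [ 0.     0.    -1.574]invalid input
```

```bash
python3 -m pendant '[{"x":0,"y":0,"z":0,"rx":0,"ry":0,"rz":-0.2,"jaw":0.0},{"x":0,"y":0,"z":0,"rx":0,"ry":0,"rz":-0.4,"jaw":0},{"x":0,"y":0,"z":0,"rx":0,"ry":0,"rz":-0.6,"jaw":0},{"x":0,"y":0,"z":0,"rx":0,"ry":0,"rz":-0.8,"jaw":0},{"x":0,"y":0,"z":0,"rx":0,"ry":0,"rz":-1,"jaw":0},{"x":0,"y":0,"z":0,"rx":0,"ry":0,"rz":-1,"jaw":0}]'
python3 rem.py -172 190
```

```text
t: 1.2
eef_pos: [211.2, -588.2, 404.7]
tcp_rot: [3.142, 0.0, 1.129]
ft_force: [-0.6, -0.9, -0.2]
opening: 0.429
t 1.2 tip u,z -624.7 214.7 F [-0.6 -0.9 -0.2] units [3.767 0.848 0.165] rot [ 0.     0.    -0.576]
```

```bash
python3 -m pendant '[{"x":0.3,"y":0.07,"z":0,"rx":0,"ry":0,"rz":-0.2,"jaw":0},{"x":0.6,"y":0.14,"z":0,"rx":0,"ry":0,"rz":-0.4,"jaw":0},{"x":0.9,"y":0.2,"z":0,"rx":0,"ry":0,"rz":-0.576,"jaw":0},{"x":1,"y":0.22,"z":0,"rx":0,"ry":0,"rz":-0.576,"jaw":0},{"x":1,"y":0.22,"z":0,"rx":0,"ry":0,"rz":-0.576,"jaw":0}]'
python3 rem.py -172 190
```

```text
t: 1.82
eef_pos: [305.5, -466.4, 405.0]
tcp_rot: [3.141, 0.001, 1.58]
ft_force: [-0.6, -1.3, 0.2]
opening: 0.003
t 1.82 tip u,z -504.0 215.0 F [-0.6 -1.3  0.2] units [2.215 1.77  0.166] rot [ 0.     0.001 -0.002]
```

```bash
python3 -m pendant '[{"x":0.25,"y":0.2,"z":0,"rx":0,"ry":0,"rz":0,"jaw":0},{"x":0.5,"y":0.4,"z":0,"rx":0,"ry":0,"rz":0,"jaw":0},{"x":0.75,"y":0.6,"z":0,"rx":0,"ry":0,"rz":0,"jaw":0},{"x":1,"y":0.8,"z":0,"rx":0,"ry":0,"rz":0,"jaw":0}]'
python3 -m pendant '[{"x":0.25,"y":0.2,"z":0,"rx":0,"ry":0,"rz":0,"jaw":0},{"x":0.5,"y":0.4,"z":0,"rx":0,"ry":0,"rz":0,"jaw":0},{"x":0.75,"y":0.6,"z":0,"rx":0,"ry":0,"rz":0,"jaw":0},{"x":1,"y":0.8,"z":0,"rx":0,"ry":0,"rz":0,"jaw":0},{"x":1,"y":0.8,"z":0,"rx":0,"ry":0,"rz":0,"jaw":0}]'
python3 rem.py -172 190
```

```text
t: 2.33
eef_pos: [423.8, -315.5, 404.7]
tcp_rot: [3.141, 0.001, 1.578]
ft_force: [0.3, 0.3, -0.6]
opening: 0.003
t: 2.95
eef_pos: [543.0, -163.1, 404.4]
tcp_rot: [3.141, 0.0, 1.582]
ft_force: [-1.2, -0.5, -1.0]
opening: 0.003
t 2.95 tip u,z -203.2 214.4 F [-1.2 -0.5 -1. ] units [0.208 0.168 0.163] rot [0.    0.    0.001]
```

```bash
python3 -m pendant '[{"x":0.21,"y":0.165,"z":0,"rx":0,"ry":0,"rz":0,"jaw":0},{"x":0.21,"y":0.165,"z":0.15,"rx":0,"ry":0,"rz":0,"jaw":0},{"x":0.21,"y":0.165,"z":0.2,"rx":0,"ry":0,"rz":0,"jaw":0},{"x":0.21,"y":0.165,"z":0.2,"rx":0,"ry":0,"rz":0,"jaw":0}]'
python3 rem.py -172 156
python3 - <<'E'
from h import *
ims=[]
for n,(x0,y0) in (('scene',(200,80)),('side',(240,60))):
    c=cam(n); ims.append(cv2.resize(c[0]['img'][y0:y0+200,x0:x0+140,::-1],None,fx=2.8,fy=2.8,interpolation=cv2.INTER_CUBIC))
cv2.imwrite('pics/a1.png',np.hstack(ims))
E
```

```text
t: 3.45
eef_pos: [565.7, -133.3, 374.4]
tcp_rot: [-3.141, -0.0, 1.58]
ft_force: [-0.4, -0.8, -0.6]
opening: 0.001
t 3.45 tip u,z -173.6 184.4 F [-0.4 -0.8 -0.6] units [0.011 0.014 0.19 ] rot [-0.001 -0.    -0.001]
```

View pics/a1.png

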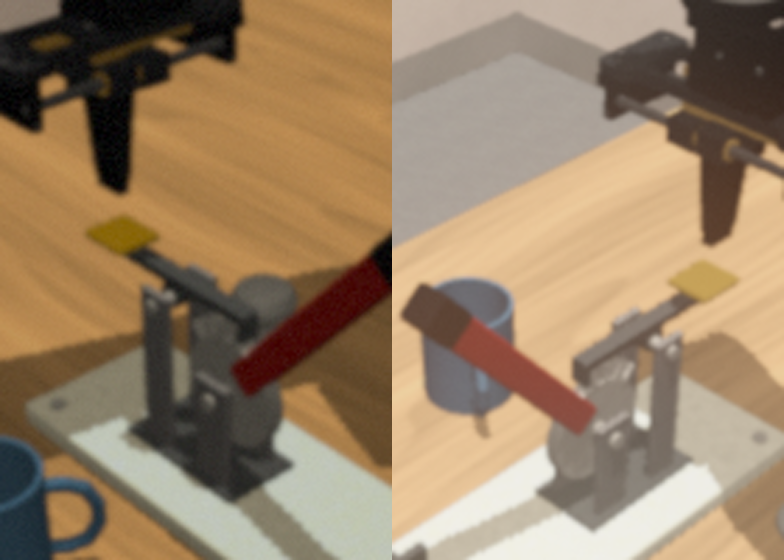

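The closed fingertips are directly over the yellow pad in both views, with tips at about (118,188) left and (715,243) right and the pad centre just below them. Now I'll press.

```bash
python3 -m pendant '[{"x":0.01,"y":0.012,"z":0.1,"rx":0,"ry":0,"rz":0,"jaw":0},{"x":0.01,"y":0.012,"z":0.17,"rx":0,"ry":0,"rz":0,"jaw":0},{"x":0.01,"y":0.012,"z":0.21,"rx":0,"ry":0,"rz":0,"jaw":0},{"x":0.01,"y":0.012,"z":0.24,"rx":0,"ry":0,"rz":0,"jaw":0},{"x":0.01,"y":0.012,"z":0.24,"rx":0,"ry":0,"rz":0,"jaw":0}]'
python3 rem.py -172 136
```

```text
t: 4.18
eef_pos: [567.7, -130.5, 338.5]
tcp_rot: [-3.141, -0.0, 1.582]
ft_force: [0.2, 0.2, -0.0]
opening: 0.005
t 4.17 tip u,z -170.8 148.5 F [ 0.2  0.2 -0. ] units [-0.008  0.     0.083] rot [-0.    -0.     0.001]
```

```bash
python3 -m pendant '[{"x":0,"y":0,"z":0.02,"rx":0,"ry":0,"rz":0,"jaw":0},{"x":0,"y":0,"z":0.04,"rx":0,"ry":0,"rz":0,"jaw":0},{"x":0,"y":0,"z":0.06,"rx":0,"ry":0,"rz":0,"jaw":0}]'
python3 -m pendant '[{"x":0,"y":0,"z":0.015,"rx":0,"ry":0,"rz":0,"jaw":0},{"x":0,"y":0,"z":0.015,"rx":0,"ry":0,"rz":0,"jaw":0}]'
python3 rem.py -172 136
```

```text
t: 4.55
eef_pos: [567.8, -130.7, 329.8]
tcp_rot: [3.141, 0.001, 1.583]
ft_force: [0.4, -4.4, 2.4]
opening: 0.001
t: 4.8
eef_pos: [567.8, -130.6, 327.4]
tcp_rot: [3.141, 0.0, 1.583]
ft_force: [1.1, -3.5, 2.6]
opening: 0.004
t 4.8 tip u,z -171.0 137.4 F [ 1.1 -3.5  2.6] units [-0.007  0.     0.009] rot [0.001 0.    0.002]
```

```bash
python3 -m pendant '[{"x":0,"y":0,"z":0.015,"rx":0,"ry":0,"rz":0,"jaw":0},{"x":0,"y":0,"z":0.015,"rx":0,"ry":0,"rz":0,"jaw":0}]'
python3 -m pendant '[{"x":0,"y":0,"z":0.015,"rx":0,"ry":0,"rz":0,"jaw":0},{"x":0,"y":0,"z":0.015,"rx":0,"ry":0,"rz":0,"jaw":0}]'
python3 rem.py -172 136
```

```text
t: 5.05
eef_pos: [567.8, -130.6, 326.6]
tcp_rot: [3.14, 0.001, 1.583]
ft_force: [-3.4, -4.3, 16.1]
opening: 0.008
t: 5.3
eef_pos: [567.7, -130.5, 326.0]
tcp_rot: [3.138, 0.001, 1.583]
ft_force: [-8.5, -2.0, 32.7]
opening: 0.007
t 5.3 tip u,z -170.9 136.0 F [-8.5 -2.  32.7] units [-0.008  0.     0.   ] rot [0.004 0.002 0.002]
```

The force climbed steeply at tip height 136, which is where the stop should be. I'll lift off and check.

```bash
python3 -m pendant '[{"x":0,"y":0,"z":-0.15,"rx":0,"ry":0,"rz":0,"jaw":0},{"x":0,"y":0,"z":-0.5,"rx":0,"ry":0,"rz":0,"jaw":0},{"x":0,"y":0,"z":-0.85,"rx":0,"ry":0,"rz":0,"jaw":0},{"x":0,"y":0,"z":-0.95,"rx":0,"ry":0,"rz":0,"jaw":0},{"x":0,"y":0,"z":-0.95,"rx":0,"ry":0,"rz":0,"jaw":0}]'
python3 - <<'E'
from h import *
ims=[]
for n,(x0,y0) in (('scene',(220,120)),('side',(240,100))):
    c=cam(n); ims.append(cv2.resize(c[0]['img'][y0:y0+150,x0:x0+140,::-1],None,fx=2.8,fy=2.8,interpolation=cv2.INTER_CUBIC))
cv2.imwrite('pics/a2.png',np.hstack(ims))
E
python3 rem.py 2 210
```

```text
t: 5.92
eef_pos: [567.5, -130.1, 465.4]
tcp_rot: [3.141, -0.0, 1.583]
ft_force: [0.8, 0.0, -1.1]
opening: 0.005
t 6.03 tip u,z -170.6 273.7 F [-0.2  0.7 -0.7] units [1.15  0.004 0.426] rot [-0.003 -0.001  0.002]
```

View pics/a2.png

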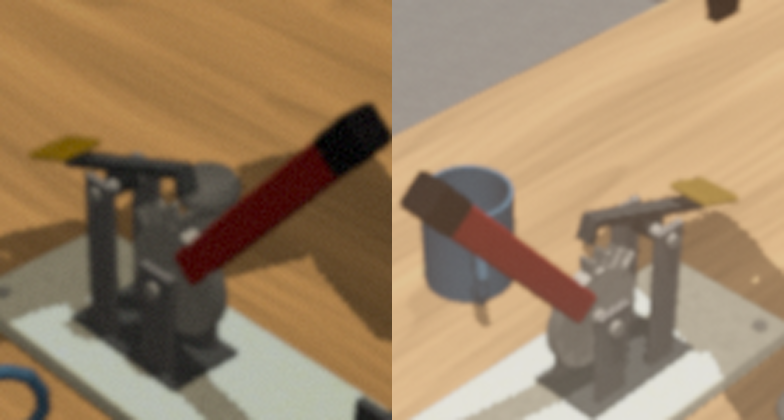

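The pad is now tilted down and the pawl nose at (590,228) stands clear above the teeth, while the bar is unmoved. Next is the bar: I'll follow the arc with the tip's leading edge about 120 mm from the pivot.

```bash
python3 -m pendant '[{"x":0.3,"y":0,"z":-0.1,"rx":0,"ry":0,"rz":0,"jaw":0},{"x":0.6,"y":0,"z":-0.1,"rx":0,"ry":0,"rz":0,"jaw":0},{"x":0.9,"y":0,"z":-0.1,"rx":0,"ry":0,"rz":0,"jaw":0},{"x":1,"y":0,"z":-0.1,"rx":0,"ry":0,"rz":0,"jaw":0},{"x":1,"y":0,"z":-0.1,"rx":0,"ry":0,"rz":0,"jaw":0}]'
python3 rem.py 3 205
```

```text
t: 6.65
eef_pos: [566.1, 19.8, 479.4]
tcp_rot: [-3.14, 0.0, 1.584]
ft_force: [-0.4, -1.7, 0.2]
opening: 0.001
t 6.65 tip u,z -20.5 289.4 F [-0.4 -1.7  0.2] units [0.156 0.002 0.562] rot [-0.002  0.     0.003]
```

```bash
python3 -m pendant '[{"x":0.155,"y":0,"z":0.2,"rx":0,"ry":0,"rz":0,"jaw":0},{"x":0.155,"y":0,"z":0.45,"rx":0,"ry":0,"rz":0,"jaw":0},{"x":0.155,"y":0,"z":0.56,"rx":0,"ry":0,"rz":0,"jaw":0},{"x":0.155,"y":0,"z":0.56,"rx":0,"ry":0,"rz":0,"jaw":0}]'
python3 rem.py 15 179.4
python3 - <<'E'
from h import *
ims=[]
for n,(x0,y0) in (('scene',(260,80)),('side',(220,80))):
    c=cam(n); ims.append(cv2.resize(c[0]['img'][y0:y0+200,x0:x0+140,::-1],None,fx=2.8,fy=2.8,interpolation=cv2.INTER_CUBIC))
cv2.imwrite('pics/a3.png',np.hstack(ims))
E
```

```text
t: 7.15
eef_pos: [565.9, 41.4, 395.0]
tcp_rot: [-3.139, 0.0, 1.581]
ft_force: [1.0, -0.4, 1.1]
opening: 0.003
t 7.15 tip u,z 1.1 205.0 F [ 1.  -0.4  1.1] units [0.092 0.001 0.171] rot [-0.004  0.    -0.   ]
```

View pics/a3.png

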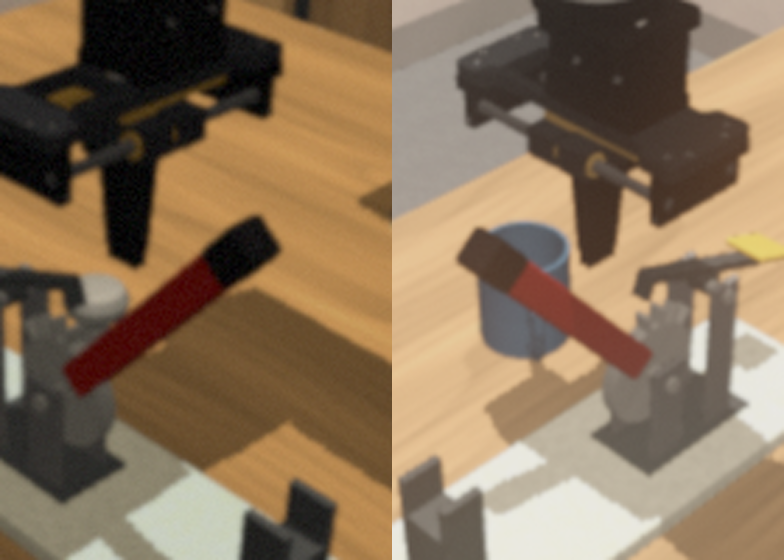

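The tip hangs just above the middle of the bar with the gripper body well clear of the bar end. Now I'll start down the arc.

```bash
python3 -m pendant '[{"x":0.02,"y":0,"z":0.07,"rx":0,"ry":0,"rz":0,"jaw":0},{"x":0.027,"y":0,"z":0.123,"rx":0,"ry":0,"rz":0,"jaw":0},{"x":0.06,"y":0,"z":0.147,"rx":0,"ry":0,"rz":0,"jaw":0},{"x":0.093,"y":0,"z":0.171,"rx":0,"ry":0,"rz":0,"jaw":0},{"x":0.093,"y":0,"z":0.171,"rx":0,"ry":0,"rz":0,"jaw":0}]'
python3 rem.py 24 171.5; python3 rem.py 32 162.7;python3 rem.py 40 153.1
```

```text
t: 7.88
eef_pos: [565.5, 56.9, 370.6]
tcp_rot: [-3.141, 0.0, 1.583]
ft_force: [0.1, -1.8, 0.5]
opening: 0.004
t 7.88 tip u,z 16.6 180.6 F [ 0.1 -1.8  0.5] units [0.049 0.002 0.061] rot [-0.     0.001  0.002]
t 7.88 tip u,z 16.6 180.6 F [ 0.1 -1.8  0.5] units [0.103 0.002 0.119] rot [-0.     0.001  0.002]
t 7.88 tip u,z 16.6 180.6 F [ 0.1 -1.8  0.5] units [0.156 0.003 0.183] rot [-0.     0.001  0.002]
```

```bash
python3 -m pendant '[{"x":0.025,"y":0,"z":0.03,"rx":0,"ry":0,"rz":0,"jaw":0},{"x":0.05,"y":0,"z":0.061,"rx":0,"ry":0,"rz":0,"jaw":0},{"x":0.075,"y":0,"z":0.09,"rx":0,"ry":0,"rz":0,"jaw":0},{"x":0.1,"y":0,"z":0.119,"rx":0,"ry":0,"rz":0,"jaw":0}]'
python3 rem.py 40 153.1; python3 rem.py 46 142.8;python3 rem.py 51 131.9
python3 - <<'E'
from h import *
ims=[]
for n,(x0,y0) in (('scene',(260,80)),('side',(220,80))):
    c=cam(n); ims.append(cv2.resize(c[0]['img'][y0:y0+200,x0:x0+140,::-1],None,fx=2.8,fy=2.8,interpolation=cv2.INTER_CUBIC))
cv2.imwrite('pics/a4.png',np.hstack(ims))
E
```

```text
t: 8.38
eef_pos: [565.4, 72.2, 353.5]
tcp_rot: [3.14, -0.001, 1.582]
ft_force: [0.0, 0.1, 7.2]
opening: 0.002
t 8.38 tip u,z 32.0 163.5 F [0.  0.1 7.2] units [0.054 0.002 0.069] rot [ 0.002 -0.001  0.002]
t 8.38 tip u,z 32.0 163.5 F [0.  0.1 7.2] units [0.094 0.002 0.138] rot [ 0.002 -0.001  0.002]
t 8.38 tip u,z 32.0 163.5 F [0.  0.1 7.2] units [0.127 0.002 0.211] rot [ 0.002 -0.001  0.002]
```

View pics/a4.png

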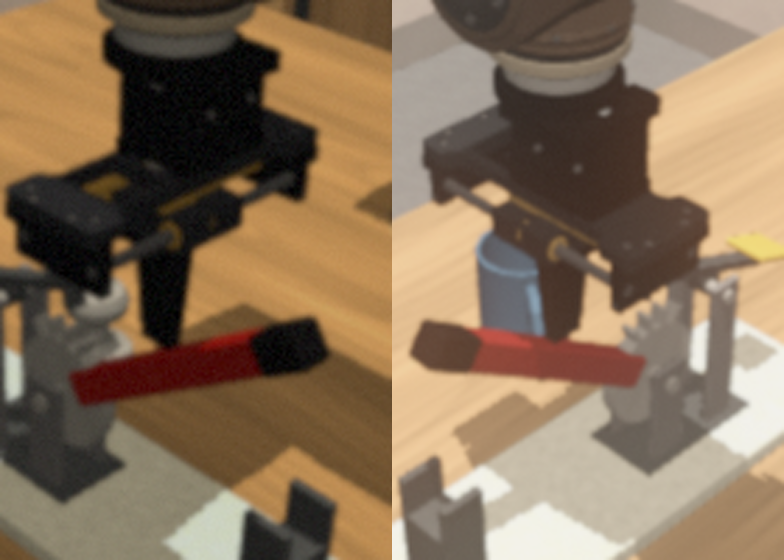

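The bar is following, now at roughly 0.6 rad and 7 N, and the pawl is still raised. I'll keep going down the arc.

```bash
python3 -m pendant '[{"x":0.027,"y":0,"z":0.035,"rx":0,"ry":0,"rz":0,"jaw":0},{"x":0.054,"y":0,"z":0.069,"rx":0,"ry":0,"rz":0,"jaw":0},{"x":0.075,"y":0,"z":0.103,"rx":0,"ry":0,"rz":0,"jaw":0},{"x":0.094,"y":0,"z":0.138,"rx":0,"ry":0,"rz":0,"jaw":0},{"x":0.112,"y":0,"z":0.175,"rx":0,"ry":0,"rz":0,"jaw":0},{"x":0.127,"y":0,"z":0.211,"rx":0,"ry":0,"rz":0,"jaw":0}]'
python3 rem.py 55 120.6; python3 rem.py 58 108.9;python3 rem.py 60 100
```

```text
t: 9.22
eef_pos: [565.2, 91.3, 321.6]
tcp_rot: [3.14, -0.001, 1.582]
ft_force: [-0.8, 2.6, 6.3]
opening: 0.003
t 9.22 tip u,z 51.0 131.6 F [-0.8  2.6  6.3] units [0.026 0.002 0.074] rot [ 0.002 -0.001  0.001]
t 9.22 tip u,z 51.0 131.6 F [-0.8  2.6  6.3] units [0.046 0.002 0.152] rot [ 0.002 -0.001  0.001]
t 9.22 tip u,z 51.0 131.6 F [-0.8  2.6  6.3] units [0.06  0.002 0.211] rot [ 0.002 -0.001  0.001]
```

```bash
python3 -m pendant '[{"x":0.014,"y":0,"z":0.037,"rx":0,"ry":0,"rz":0,"jaw":0},{"x":0.026,"y":0,"z":0.074,"rx":0,"ry":0,"rz":0,"jaw":0},{"x":0.037,"y":0,"z":0.113,"rx":0,"ry":0,"rz":0,"jaw":0},{"x":0.046,"y":0,"z":0.152,"rx":0,"ry":0,"rz":0,"jaw":0},{"x":0.06,"y":0,"z":0.2,"rx":0,"ry":0,"rz":0,"jaw":0},{"x":0.06,"y":0,"z":0.2,"rx":0,"ry":0,"rz":0,"jaw":0}]'
python3 rem.py 60 97
```

```text
t: 9.98
eef_pos: [565.0, 100.0, 290.9]
tcp_rot: [-3.141, -0.0, 1.583]
ft_force: [0.4, -0.6, -0.7]
opening: 0.007
t 9.97 tip u,z 59.7 100.9 F [ 0.4 -0.6 -0.7] units [0.002 0.003 0.026] rot [-0.001 -0.     0.002]
```

```bash
python3 -m pendant '[{"x":0,"y":0,"z":0.015,"rx":0,"ry":0,"rz":0,"jaw":0},{"x":0,"y":0,"z":0.026,"rx":0,"ry":0,"rz":0,"jaw":0},{"x":0,"y":0,"z":0.026,"rx":0,"ry":0,"rz":0,"jaw":0}]'
python3 rem.py 60 97
python3 -m pendant '[{"x":0,"y":0,"z":0.012,"rx":0,"ry":0,"rz":0,"jaw":0},{"x":0,"y":0,"z":0.012,"rx":0,"ry":0,"rz":0,"jaw":0}]'
python3 - <<'E'
from h import *
ims=[]
for n,(x0,y0) in (('scene',(260,120)),('side',(210,120))):
    c=cam(n); ims.append(cv2.resize(c[0]['img'][y0:y0+200,x0:x0+140,::-1],None,fx=2.8,fy=2.8,interpolation=cv2.INTER_CUBIC))
cv2.imwrite('pics/a5.png',np.hstack(ims))
E
```

```text
t: 10.35
eef_pos: [565.0, 99.8, 287.4]
tcp_rot: [3.141, 0.0, 1.583]
ft_force: [-0.4, 1.6, 2.2]
opening: 0.003
t 10.35 tip u,z 59.5 97.4 F [-0.4  1.6  2.2] units [0.003 0.003 0.003] rot [0.    0.    0.002]
t: 10.6
eef_pos: [564.8, 99.8, 287.1]
tcp_rot: [3.141, -0.0, 1.583]
ft_force: [-6.0, 2.6, 20.3]
opening: 0.007
```

View pics/a5.png

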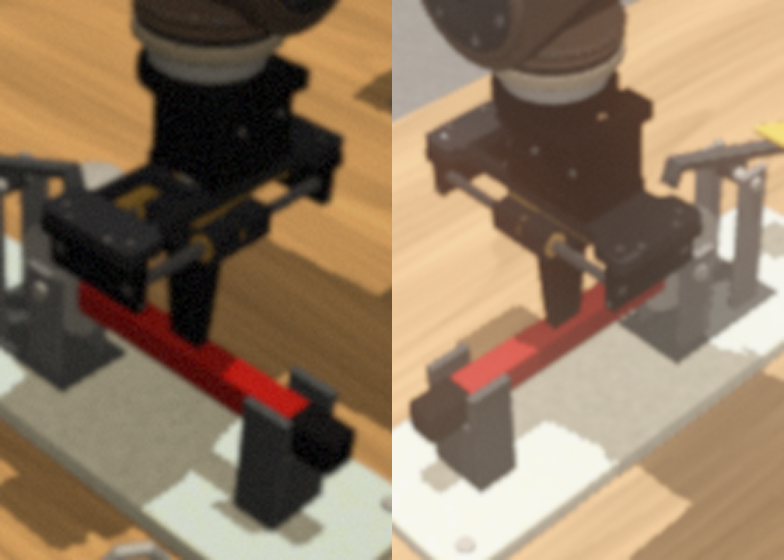

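The bar lies between the keeper cheeks and the force jumped to 20 N at z 97.1, against the 97 expected at home. One small firm press to seat it, then I'll retreat.

```bash
python3 -m pendant '[{"x":0,"y":0,"z":0.008,"rx":0,"ry":0,"rz":0,"jaw":0},{"x":0,"y":0,"z":0.008,"rx":0,"ry":0,"rz":0,"jaw":0}]'
python3 -m pendant '[{"x":0,"y":0,"z":-0.1,"rx":0,"ry":0,"rz":0,"jaw":0},{"x":0,"y":0,"z":-0.45,"rx":0,"ry":0,"rz":0,"jaw":0},{"x":0,"y":0,"z":-0.8,"rx":0,"ry":0,"rz":0,"jaw":0},{"x":0,"y":0,"z":-1,"rx":0,"ry":0,"rz":0,"jaw":0},{"x":0,"y":0,"z":-1,"rx":0,"ry":0,"rz":0,"jaw":0}]'
python3 - <<'E'
from h import *
for n in ('scene','side'):
    c=cam(n); save(c,n+'_end.png')
    ims=c[0]['img'][130:350,180:420,::-1]; cv2.imwrite('pics/%s_endz.png'%n,cv2.resize(ims,None,fx=2.5,fy=2.5,interpolation=cv2.INTER_CUBIC))
E
```

```text
t: 10.95
eef_pos: [564.8, 99.8, 287.0]
tcp_rot: [3.14, 0.0, 1.583]
ft_force: [-10.1, 1.8, 32.1]
opening: 0.006
t: 11.58
eef_pos: [564.9, 99.5, 436.5]
tcp_rot: [3.138, 0.0, 1.582]
ft_force: [0.8, -0.5, -0.4]
opening: 0.004
```

View pics/scene_end.png

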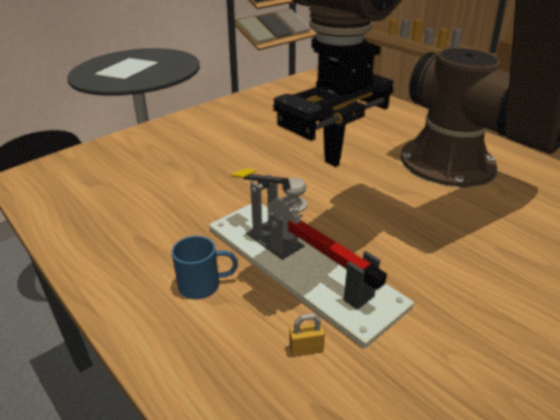

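View pics/side_endz.png

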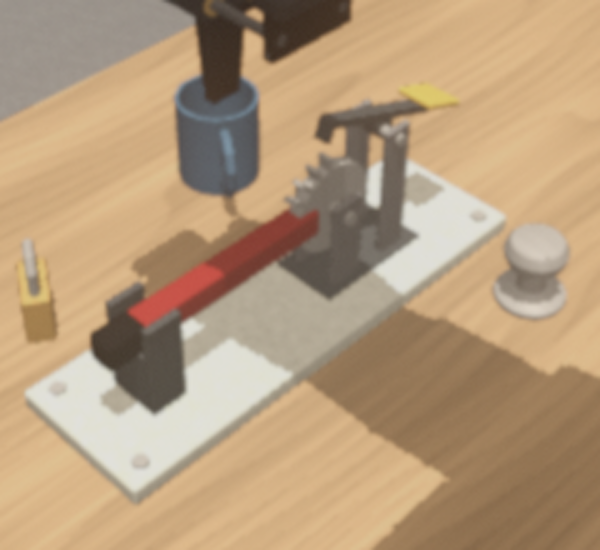

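The bar lies level in the keeper at about (375,270), the pawl nose is up, and the mug, padlock and knob stand at their original pixels. The hand is about 150 mm above everything, so I'm handing in.

Run:
```python
from h import *
s=env.state(); print(s['t'],s['ft_force'].round(1),np.abs(s['qvel']).max()); print(env.job_done())
```

```text
11.675 [-0.6  0.8 -0.6] 0.018288846292076673
the job is handed in; nothing more can be done
None
```

The job is done and handed in at 11.7 s. I pressed the yellow pad down with the closed fingertips, then pushed the red bar down along its arc into the keeper and lifted the hand clear.

- **Pawl:** the force rose to 33 N with the fingertips at 136 mm, where I expected the stop. After lifting off, the camera views showed the nose standing clear of the teeth, and it stayed up to the end.
- **Bar:** readings on the way down were at most about 7 N. It stopped firmly with the fingertips at 97 mm, the height given for the bar when home. I seated it there with a brief 32 N press. The last pictures show it level between the keeper cheeks.
- **Surroundings:** by eye, the mug, padlock and door knob are where they started. The fingertips finished about 150 mm above the bar, with no contact force beyond sensor noise.

One figure disagreed slightly: the pad's top measured about 154 mm in the cameras against the stated 156 mm, which is within the calibration error. I did not measure the final bar and pawl angles in radians. I judged both from where the force rose and from the pictures.

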